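Line up the squeeze bottles by size

ROBOT

A 6-joint arm with a two-finger parallel gripper is mounted at the origin on the work surface. World frame = base frame: x ahead of the robot, y to its left, z up, the work surface at z = 0. Lengths are in mm, angles in rad, forces in N, time in s.
With the tool pointing down it reaches from about 250 to 800 mm from the base axis. Payload 3.9 kg.
Tool frame: the origin (TCP) lies on the centre line of the jaws, within the pads' length; the fingertips stand 19 mm ahead of it and the grasp point (between the pads) is the TCP; z points along the fingers, y is the line along which they close (so a half turn about z gives the same grasp; the last joint's range is limited). The gripper opens to 85 mm and grips with 20 to 120 N. Pads are 22 mm wide; open, the fingers measure 114 mm over their backs; the gripper's body (76 mm by 85 mm) begins 54 mm behind the grasp point. The pads swing forward as they close: fully open they stand 13 mm farther back than shut.
Start: joints at [1.234, 0.26, -0.138, 1.173, 0, 1.571], TCP at [173.491, 495.496, 250.304] pointing down, gripper open.
Joint ranges: [-2.78, 2.78], [-0.83, 1.72], [-1.28, 1.37], [-1.9, 2.12], [-1.57, 1.48], [-3.14, 3.14]. Speed limits (rad/s): [2.57, 2.57, 3.14, 3.14, 3.14, 3.14].

INTERFACE

Orientations are given as a unit quaternion [x, y, z, w].
In Python, from cell import robot gives the robot as it stands. The module is installed in compiled form; this text tells all that it offers.
- The arm moves only by the shell command python3 -m pendant FILE [OPENING] [FORCE], which reads ROWS from the file FILE. ROWS is a JSON list of rows, 1 to 5 of them, each of 6 numbers: dx, dy, dz in a scale on which 1.0 is 50 cm, then a rotation vector rx, ry, rz in fractions of the full range, 1 being 2 rad; each row is the pose to reach, as a shift and turn from the pose commanded when the command began, along the tool's axes at that moment; what a row does not reach only later rows make up. A row lasts 1/12 s, in which the tool goes at most 41.7 mm and 0.125 rad, less where a joint would pass 70% of its speed; a pose out of reach is approached as far as the arm can. OPENING is the opening from 0.0 (shut) to 1.0 (fully open), set as the command begins (- or left out keeps the last). The fingers move at their own pace and stop on an object; FORCE is the grip in N (left out, the last holds). Time passes only in rows, so rows that do not move let the fingers close. It prints the time, the measured TCP pose, the force, the opening and the grip force at its end. No shift or turn number may pass 1 either way. Input that does not fit is refused with a message, and nothing moves.
- robot.state(): the state, without advancing time (a new reading comes with each control period).
- robot.get_image(name): name is "scene" or "top" or "wrist"; returns a dict with "image" (384x512x3 uint8, blue, green, red), "z_map" (384x512 float32, mm along the optical axis (not along the pixel's ray), 0 where there is no reading), "K" (3x3 intrinsics, pixels), "pose" (4x4, takes a point from camera to world coordinates). Camera axes: x right, y down, z forward; pixel columns grow to the right and rows downward; lengths in mm; the calibration is good to about 2 mm. The wrist camera is an equidistant fisheye: a pixel r from the principal point sees the ray r / f radians off the axis. A picture is of the moment at which its call begins.
- robot.job_done(): hands the job in; it is judged then, once.
Trained networks look in a picture, given as the dict that the camera call returned (one of the last four; its "shot" number tells which), for a name from the list of things; names that differ only in an ending like _2 or _b are one class to them, and where a whole thing is asked for, a point or a joint stands for the part that bears it (a point fixed in the world has none). Each returns a list of dicts, best first, with "p" (0 to 1); they miss things now and then, are a little off and sometimes report something else, mostly with a low value. They report only what shows in the picture. A call takes as long as a camera call. They do not tell look-alikes from the thing itself.
- robot.trace(picture, target): "mask" (384x512 bool, what is visible of it) and "extent" ([left, top, right, bottom] in pixels, round what is visible of it).
The state is a dict: "time": time; "joint_positions": joint angles; "dq": joint speeds; "tau": joint torques, N m; "tool_pos": TCP position; "orientation": TCP orientation; "wrist_force": force on the tool from outside, world axes, zero at the start; "moment": the same for the moment, N m; "width": opening from 0.0 (shut) to 1.0 (fully open); "grasp_force": force on a finger pad.
Only numpy, scipy, OpenCV 4.12 (cv2) and the standard library are available. Lean on these libraries where they do the work, as an engineer would, in place of code of your own. Each camera call takes 0.05 s, during which the arm holds its last target. There are 200 camera calls.

TASK

Set the pancake stand ready: stand the four white squeeze bottles in a row on the four black pads of the steel tray, one centred on each pad, in order of size, with the largest next to the dark steel cup and the smallest at the other end by the napkin box. Do not tip any bottle over, and leave the little white dip cup among them where it stands.

Things in the scene. Friction and masses are not known exactly. Their poses are not given: they have to be found in the camera images.
- bottle_a: The smallest of four closed white plastic squeeze bottles, loose, upright, rigid, about 60 g: round body 44 mm across and 60 mm tall (top 8 mm a sloping shoulder), above it a black collar 34 mm across, 24 mm tall (same on all four; grip it from above, fingertips just over the shoulder), then a cone nozzle 28 mm tall; 112 mm in all. Origin: centre of the underside, z up.
- bottle_b: The second smallest of four closed white plastic squeeze bottles, loose, upright, rigid, about 90 g: round body 49 mm across and 80 mm tall (top 8 mm a sloping shoulder), above it a black collar 34 mm across, 24 mm tall (same on all four; grip it from above, fingertips just over the shoulder), then a cone nozzle 28 mm tall; 132 mm in all. Origin: centre of the underside, z up.
- bottle_c: The second largest of four closed white plastic squeeze bottles, loose, upright, rigid, about 120 g: round body 54 mm across and 100 mm tall (top 8 mm a sloping shoulder), above it a black collar 34 mm across, 24 mm tall (same on all four; grip it from above, fingertips just over the shoulder), then a cone nozzle 28 mm tall; 152 mm in all. Origin: centre of the underside, z up.
- bottle_d: The largest of four closed white plastic squeeze bottles, loose, upright, rigid, about 160 g: round body 60 mm across and 120 mm tall (top 8 mm a sloping shoulder), above it a black collar 34 mm across, 24 mm tall (same on all four; grip it from above, fingertips just over the shoulder), then a cone nozzle 28 mm tall; 172 mm in all. Origin: centre of the underside, z up.
- pad1: Pad 1 of a row of four equal round black rubber pads, numbered from the robot's right (-y) to its left (+y); 66 mm across, 3 mm thick, fixed on a steel tray 8 mm thick, so its top is 11 mm above the table. Origin: centre of the pad's underside, z up. Lies at one end of the row.
- pad2: Pad 2 of a row of four equal round black rubber pads, numbered from the robot's right (-y) to its left (+y); 66 mm across, 3 mm thick, fixed on a steel tray 8 mm thick, so its top is 11 mm above the table. Origin: centre of the pad's underside, z up. Pads are about 85 mm apart.
- pad3: Pad 3 of a row of four equal round black rubber pads, numbered from the robot's right (-y) to its left (+y); 66 mm across, 3 mm thick, fixed on a steel tray 8 mm thick, so its top is 11 mm above the table. Origin: centre of the pad's underside, z up. Along the tray's far side, 58 mm behind the row, runs a rail, top 38 mm above the table.
- pad4: Pad 4 of a row of four equal round black rubber pads, numbered from the robot's right (-y) to its left (+y); 66 mm across, 3 mm thick, fixed on a steel tray 8 mm thick, so its top is 11 mm above the table. Origin: centre of the pad's underside, z up. The row's turn varies within 10 degrees.
- crock: An empty dark steel cup 72 mm across at the rim and 75 mm tall, fixed on the tray beyond one end of the row of pads, about 108 mm from the centre of the nearest pad. It may be at either end; a low wooden napkin box, 56 mm tall, is at the other. Origin: centre of its underside, z up.
- dip_cup: A small white ceramic dip cup, 40 mm across the rim and 36 mm tall, loose, standing among the bottles; it is only to be left alone. A steel ring cutter (38 mm across, 25 mm tall) and an amber jar (34 mm across, 45 mm tall) stand among the bottles in the same way. Origin: centre of its underside, z up.
Things that resemble listed ones, but are neither listed nor needed, are in the scene too. What is shaped like the bottle_a but red is not meant.

How it is judged (in metres and radians):
At the end, for the whole second after the job is handed in: Every bottle stands upright (within about 4.5 degrees), released and at rest, its underside on its own pad and its centre within 14 mm of the pad's centre; from the pad next to the steel cup to the other end the order is largest, second largest, second smallest, smallest (((horizontal distance between crock and pad4 below 0.18 m and horizontal distance between bottle_a and pad1 below 0.014 m and z of bottle_a in the frame of pad1 between -0.001 and 0.007 m and horizontal distance between bottle_b and pad2 below 0.014 m and z of bottle_b in the frame of pad2 between -0.001 and 0.007 m and horizontal distance between bottle_c and pad3 below 0.014 m and z of bottle_c in the frame of pad3 between -0.001 and 0.007 m and horizontal distance between bottle_d and pad4 below 0.014 m and z of bottle_d in the frame of pad4 between -0.001 and 0.007 m) or (horizontal distance between crock and pad1 below 0.18 m and horizontal distance between bottle_a and pad4 below 0.014 m and z of bottle_a in the frame of pad4 between -0.001 and 0.007 m and horizontal distance between bottle_b and pad3 below 0.014 m and z of bottle_b in the frame of pad3 between -0.001 and 0.007 m and horizontal distance between bottle_c and pad2 below 0.014 m and z of bottle_c in the frame of pad2 between -0.001 and 0.007 m and horizontal distance between bottle_d and pad1 below 0.014 m and z of bottle_d in the frame of pad1 between -0.001 and 0.007 m)) and angle between each of bottle_a, bottle_b, bottle_c, bottle_d's own z axis and vertical below 0.08 rad and linear speed of each of bottle_a, bottle_b, bottle_c, bottle_d below 0.02 m/s and angular speed of each of bottle_a, bottle_b, bottle_c, bottle_d below 0.2 rad/s); the robot touches nothing.
It fails at once if a squeeze bottle (smallest) is tipped over (more than 35 degrees) (angle between bottle_a's own z axis and vertical above 0.61 rad).
It fails at once if a squeeze bottle (second smallest) is tipped over (more than 35 degrees) (angle between bottle_b's own z axis and vertical above 0.61 rad).
It fails at once if a squeeze bottle (second largest) is tipped over (more than 35 degrees) (angle between bottle_c's own z axis and vertical above 0.61 rad).
It fails at once if a squeeze bottle (largest) is tipped over (more than 35 degrees) (angle between bottle_d's own z axis and vertical above 0.61 rad).
It fails at once if the white dip cup is pushed more than 30 mm away or knocked over (distance of dip_cup from where it was at the start of the episode above 0.03 m or angle between dip_cup's own z axis and vertical above 0.5 rad).
It also fails if it takes over 102 s, if anything falls off the work surface, if the arm or the gripper's body presses on something with over 40 N, if the wrist force passes 120 N, or if a joint passes its speed limit or range.

## Working session

There is one attempt and no reset: what is moved stays moved. The work goes in short steps, Python scripts to look and compute and a shell command to move; the robot and the scene stay as the last step left them, time stands still between calls to the robot, and variables do not carry over. Pictures are saved under pics/ and viewed, at most 14 in all, crops included, and the job is handed in when it is done.

```bash
mkdir -p pics; cat > h.py <<'E'
import numpy as np,cv2
from cell import robot
def pts(im):
    K=np.array(im["K"]);T=np.array(im["pose"]);z=im["z_map"].astype(float)
    v,u=np.mgrid[:384,:512]
    P=np.stack([(u-K[0,2])/K[0,0]*z,(v-K[1,2])/K[1,1]*z,z],-1)
    W=P@T[:3,:3].T+T[:3,3]; W[z==0]=np.nan
    return W
E
python3 - <<'E'
from h import *
s=robot.state();print({k:np.round(v,3).tolist() for k,v in s.items()})
for n in("scene","top"):
    im=robot.get_image(n);cv2.imwrite(f"pics/{n}0.png",im["image"]);W=pts(im)
    print(n,np.round(im["pose"],2).tolist(),np.round(im["K"],1).tolist())
    np.savez(n+"0.npz",W=W,img=im["image"])
    for t in("bottle_a","pad1","crock","dip_cup"):
        for d in robot.trace(im,t):
            m=d["mask"]; q=W[m]; q=q[~np.isnan(q[:,0])]
            if len(q)==0: continue
            zt=np.percentile(q[:,2],98); 
            print(t,round(d["p"],2),np.round(d["extent"]).tolist(),"med",np.median(q,0).round(),"ztop",zt.round(), "mean",q.mean(0).round())
E
```

```text
{'time': 0.0, 'joint_positions': [1.234, 0.261, -0.139, 1.173, 0.0, 1.571], 'dq': [0.0, 0.001, -0.002, 0.001, -0.002, 0.0], 'tau': [-0.0, -40.568, 25.392, 0.019, -0.0, 0.0], 'tool_pos': [173.269, 494.911, 249.465], 'orientation': [0.168, 0.986, -0.001, -0.0], 'wrist_force': [0.056, 0.001, -0.323], 'moment': [0.047, -0.019, -0.015], 'grasp_force': 0.0, 'width': 1.002}
scene [[-0.84, 0.28, -0.46, 1020.48], [0.54, 0.44, -0.72, 699.34], [0.01, -0.85, -0.52, 594.99], [0.0, 0.0, 0.0, 1.0]] [[451.1, 0.0, 253.3], [0.0, 451.1, 190.5], [0.0, 0.0, 1.0]]
bottle_a 0.89 [297.0, 173.0, 323.0, 234.0] med [479.  78.  62.] ztop 121.0 mean [478.  76.  61.]
bottle_a 0.69 [190.0, 122.0, 205.0, 159.0] med [ 528. -349.   50.] ztop 105.0 mean [ 524. -358.   51.]
bottle_a 0.65 [251.0, 136.0, 274.0, 194.0] med [ 478. -100.   70.] ztop 138.0 mean [ 476. -102.   69.]
bottle_a 0.6 [225.0, 123.0, 237.0, 163.0] med [ 460. -288.   50.] ztop 105.0 mean [ 459. -289.   50.]
bottle_a 0.59 [389.0, 206.0, 433.0, 290.0] med [444. 326.  86.] ztop 160.0 mean [442. 324.  82.]
pad1 0.97 [214.0, 223.0, 243.0, 244.0] med [645. 
[... 1245 characters left out ...]
97.  11.] ztop 15.0 mean [643.  97.  11.]
pad1 0.94 [261.0, 132.0, 297.0, 167.0] med [639. -71.  11.] ztop 15.0 mean [639. -71.  11.]
pad1 0.72 [226.0, 131.0, 254.0, 162.0] med [643.  18.  11.] ztop 15.0 mean [644.  18.  11.]
crock 0.7 [353.0, 131.0, 397.0, 170.0] med [ 633. -271.   41.] ztop 85.0 mean [ 631. -268.   43.]
crock 0.39 [226.0, 131.0, 258.0, 164.0] med [644.  18.  11.] ztop 15.0 mean [644.  18.  11.]
crock 0.27 [62.0, 227.0, 115.0, 259.0] med [427. 299. 113.] ztop 163.0 mean [427. 301. 100.]
dip_cup 0.65 [204.0, 211.0, 226.0, 235.0] med [466.  60.  93.] ztop 129.0 mean [467.  61.  88.]
dip_cup 0.54 [144.0, 232.0, 165.0, 252.0] med [436. 194.  14.] ztop 38.0 mean [435. 193.  17.]
```

```bash
python3 - <<'E'
import cv2
for n in("scene","top"):
    i=cv2.imread(f"pics/{n}0.png");cv2.imwrite(f"pics/{n}1.png",cv2.resize(i,(800,600),interpolation=cv2.INTER_CUBIC))
E
```

```text
(no output)
```

View pics/scene1.png

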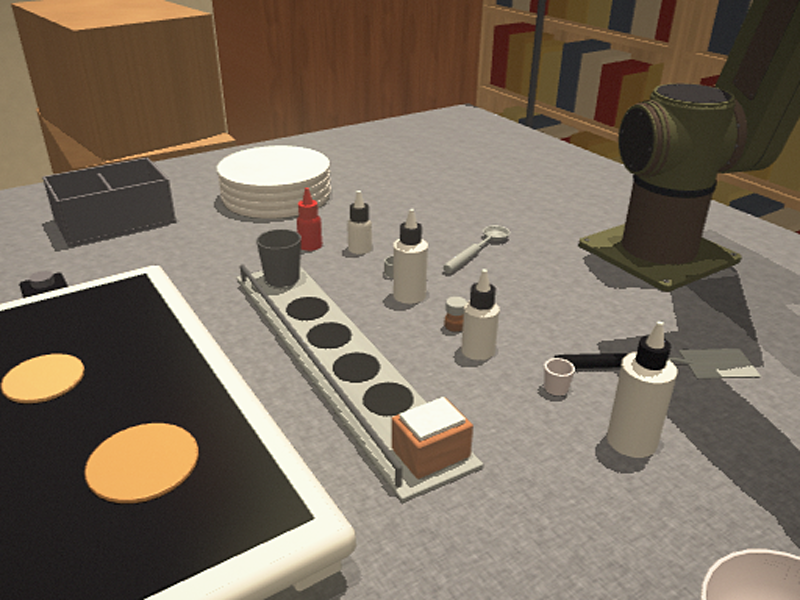

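View pics/top1.png

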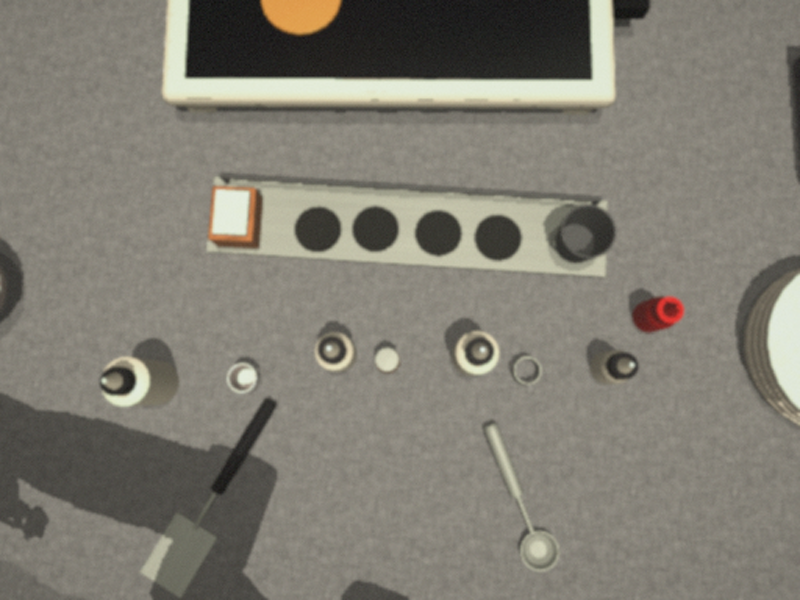

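Scene view (800x600): four white bottles at (642,400) largest, (410,265) second largest, (480,325) second smallest and (359,228) smallest. The red look-alike is at (309,225), the dip cup at (558,375) and the steel cup at (280,260), at the -y end beside pad1. So d→pad1, c→pad2, b→pad3, a→pad4. Next: circle fits from both views, plus a crop of the bottles to confirm.

```bash
python3 - <<'E'
from h import *
from scipy.optimize import least_squares
D={n:np.load(n+"0.npz") for n in("scene","top")}
B=dict(d=(428,305,60,120),c=(468,-108,54,100),b=(470,66,49,80),a=(452,-292,44,60))
for k,(x,y,dm,h) in B.items():
  for n in D:
    W=D[n]["W"].reshape(-1,3); r=np.hypot(W[:,0]-x,W[:,1]-y); top=np.nanmax(W[r<40][:,2])
    out=[]
    for lo,hi,R in((10,h-12,dm/2),(h+2,h+22,17),):
        q=W[(r<dm/2+22)&(W[:,2]>lo)&(W[:,2]<hi)]
        f=least_squares(lambda p:np.hypot(q[:,0]-p[0],q[:,1]-p[1])-R,(x,y),loss="soft_l1",f_scale=2)
        out.append((f.x.round(1).tolist(),len(q),round(np.median(abs(f.fun)),1)))
    t=W[(r<40)&(W[:,2]>h+26)]
    print(k,n,"top",top.round(),out,"nozzle",np.nanmean(t,0).round(1))
P=[(634,-153),(639,-70),(643,18),(643,99)]
for n in D:
  W=D[n]["W"];img=D[n]["img"].max(-1).astype(int)
  for x,y in P:
    m=(np.hypot(W[...,0]-x,W[...,1]-y)<48)&(abs(W[...,2]-11)<8)&(img<90)
    m8=m.astype("u1");nl,lab,st,c=cv2.connectedComponentsWithStats(m8);j=1+st[1:,4].argmax();q=W[lab==j]
    hull=cv2.minEnclosingCircle(q[:,:2].astype("f4"))
    print(n,"pad",q.mean(0).round(1),len(q),np.round(hull[0],1),round(hull[1],1), "std",q.std(0)[:2].round(1))
i=D["scene"]["img"][110:300,180:440];cv2.imwrite("pics/crop.png",cv2.resize(i,(780,570),interpolation=cv2.INTER_CUBIC))
E
```

```text
d scene top 174.0 [([426.1, 313.7], 1465, np.float64(0.6)), ([426.3, 313.9], 194, np.float64(0.6))] nozzle [430.3 316.8 157.7]
d top top 174.0 [([428.2, 315.0], 472, np.float64(0.3)), ([428.1, 314.8], 92, np.float64(0.3))] nozzle [427.3 311.2 157.4]
c scene top 153.0 [([465.8, -116.8], 587, np.float64(1.0)), ([465.6, -116.9], 107, np.float64(0.8))] nozzle [ 468.8 -112.3  137.5]
c top top 154.0 [([467.7, -116.2], 71, np.float64(0.2)), ([467.3, -115.9], 31, np.float64(0.3))] nozzle [ 466.5 -114.8  137.1]
b scene top 133.0 [([467.2, 64.4], 487, np.float64(0.8)), ([467.4, 64.9], 132, np.float64(0.7))] nozzle [470.8  68.4 116.6]
b top top 134.0 [([469.3, 65.7], 53, np.float64(0.1)), ([469.5, 65.6], 35, np.float64(0.8))] nozzle [468.   63.9 117.4]
a scene top 113.0 [([451.3, -302.5], 180, np.float64(1.3)), ([451.4, -302.2], 80, np.float64(1.1))] nozzle [ 454.3 -297.3   97. ]
a top top 115.0 [([453.2, -301.8], 98, np.float64(0.2)), ([452.7, -301.8], 61, np.float64(0.3))] nozzle [ 452.3 -299.    96.8]
scene pad [ 633.8 -152.5   11.8] 309 [ 632.5 -153.6] 33.3 std [16.2 16.7]
scene pad [639.7 -68.8  11.8] 364 [639.9 -69.6] 33.6 std [16.1 16.5]
scene pad [645.2  19.2  11.8] 446 [644.   17.9] 33.5 std [16.3 16.6]
scene pad [643.9  99.3  11.8] 529 [642.9  97.5] 33.7 std [16.3 16.5]
top pad [ 631.9 -154.9   11.3] 608 [ 632.1 -154.8] 31.0 std [15.5 15.3]
top pad [637.9 -71.5  11.1] 603 [638.1 -71.3] 31.0 std [15.3 15.4]
top pad [643.2  16.4  11.2] 603 [643.5  16.5] 30.9 std [15.3 15.4]
top pad [642.5  96.9  11.1] 608 [642.2  96.9] 31.2 std [15.3 15.6]
```

View pics/crop.png

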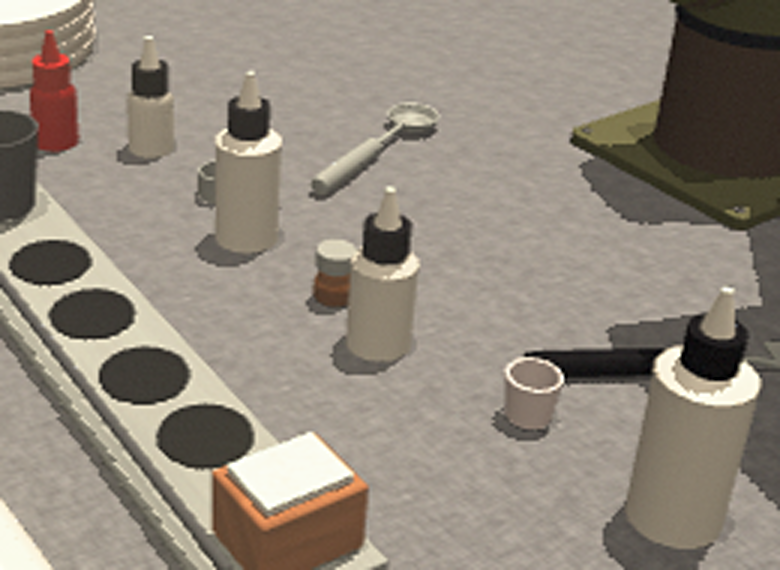

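The crop confirms four white bottles and one red one. Heights from both views are 174, 154, 134 and 114 mm, which matches d, c, b and a. Pad tops are at 11 mm. The arm now goes over d, turning the jaws to close along world x.

The rows are not in the units I measure in: shifts go in shares of 50 cm and turns go in shares of 2 rad. I convert before sending: -150 mm is -0.3, -120 mm is -0.24, 0.6 rad is 0.3.

```bash
cat > to.py <<'E'
import sys
from h import *
from scipy.spatial.transform import Rotation as R
s=robot.state();p=np.array(s["tool_pos"]);r=R.from_quat(s["orientation"])
G=R.from_matrix(np.array([[0,1,0],[1,0,0],[0,0,-1.]]))
t=np.array(list(map(float,sys.argv[1:4])))
print("t",round(s["time"],2),"pos",p.round(1),"shift",r.inv().apply(t-p).round(1),"turn",(r.inv()*G).as_rotvec().round(3),"F",np.round(s["wrist_force"],1),"w",round(s["width"],2),"g",round(s["grasp_force"],1))
E
echo '[[-0.06,-0.018,0,0,0,0.06],[-0.12,-0.034,0,0,0,0.12],[-0.18,-0.052,0,0,0,0.18],[-0.24,-0.07,0,0,0,0.24],[-0.3,-0.086,0,0,0,0.3]]' > next.json && python3 -m pendant next.json 1.0 60
python3 to.py 427.5 314.5 250
```

```text
time: 0.92
tool_pos: [301.7, 404.3, 250.4]
orientation: [0.454, 0.891, 0.0, 0.0]
wrist_force: [0.1, -0.0, 0.2]
width: 0.999
grasp_force: 0.0
t 0.92 pos [301.7 404.3 250.4] shift [-146.6   48.9    0.4] turn [ 0.    -0.     0.629] F [ 0.1 -0.   0.2] w 1.0 g 0.0
```

Scaled: -147 mm is -0.294, -135 mm is -0.27, 0.625 rad is 0.3125.

```bash

echo '[[-0.07,0.024,0,0,0,0.0625],[-0.14,0.048,0,0,0,0.125],[-0.21,0.072,0,0,0,0.1875],[-0.27,0.09,0,0,0,0.25],[-0.294,0.098,0,0,0,0.3125]]' > next.json && python3 -m pendant next.json >/dev/null
echo '[[0,0,0,0,0,0],[0,0,0,0,0,0]]' > next.json && python3 -m pendant next.json >/dev/null
python3 to.py 427.5 314.5 143
```

```text
t 1.5 pos [427.7 315.5 250.2] shift [ -1.1  -0.2 107.2] turn [-0.001 -0.     0.01 ] F [-0.4 -0.3 -0.2] w 1.0 g 0.0
```

Scaled: 107 mm is 0.214, 95 mm is 0.19.

```bash

echo '[[-0.002,0,0.07,0,0,0],[-0.002,0,0.14,0,0,0],[-0.002,0,0.19,0,0,0],[-0.002,0,0.214,0,0,0],[-0.002,0,0.214,0,0,0]]' > next.json && python3 -m pendant next.json >/dev/null
echo '[[0,0,0,0,0,0],[0,0,0,0,0,0],[0,0,0,0,0,0],[0,0,0,0,0,0],[0,0,0,0,0,0]]' > next.json && python3 -m pendant next.json 0.2 60
python3 to.py 427.5 314.5 143
```

```text
time: 2.33
tool_pos: [428.0, 315.8, 145.0]
orientation: [0.704, 0.71, 0.001, -0.0]
wrist_force: [-0.8, 0.1, 3.3]
width: 0.377
grasp_force: 59.1
t 2.33 pos [428.  315.8 145. ] shift [-1.3 -0.5  2. ] turn [ 0.002 -0.002  0.009] F [-0.8  0.1  3.3] w 0.38 g 59.1
```

Scaled: -85 mm is -0.17, -65 mm is -0.13.

```bash

echo '[[0,0,-0.03,0,0,0],[0,0,-0.08,0,0,0],[0,0,-0.13,0,0,0],[0,0,-0.17,0,0,0],[0,0,-0.17,0,0,0]]' > next.json && python3 -m pendant next.json 
echo '[[-0.03,0.03,0,0,0,0],[-0.08,0.09,0,0,0,0],[-0.13,0.15,0,0,0,0],[-0.18,0.21,0,0,0,0],[-0.23,0.27,0,0,0,0]]' > next.json && python3 -m pendant next.json 
python3 to.py 632.5 -152.7 230
```

```text
time: 2.75
tool_pos: [429.7, 316.5, 233.1]
orientation: [0.704, 0.71, 0.004, 0.001]
wrist_force: [0.6, 0.7, -1.7]
width: 0.372
grasp_force: 59.9
time: 3.17
tool_pos: [564.1, 199.8, 227.5]
orientation: [0.704, 0.71, -0.0, -0.0]
wrist_force: [0.8, 1.1, -1.9]
width: 0.375
grasp_force: 60.0
t 3.17 pos [564.1 199.8 227.5] shift [-353.2   65.    -2.5] turn [-0.001  0.     0.01 ] F [ 0.8  1.1 -1.9] w 0.37 g 60.0
```

```bash

echo '[[-0.06,0.036,0,0,0,0],[-0.13,0.072,0,0,0,0],[-0.2,0.108,0,0,0,0],[-0.28,0.128,0,0,0,0],[-0.36,0.13,0,0,0,0]]' > next.json && python3 -m pendant next.json >/dev/null
echo '[[-0.08,0,0,0,0,0],[-0.16,0,0,0,0,0],[-0.24,0,0,0,0,0],[-0.3,0,0,0,0,0],[-0.336,0,0,0,0,0]]' > next.json && python3 -m pendant next.json >/dev/null
echo '[[-0.01,0,0,0,0,0],[-0.01,0,0,0,0,0],[-0.01,0,0,0,0,0]]' > next.json && python3 -m pendant next.json >/dev/null
python3 to.py 632.5 -152.7 158
```

```text
t 4.25 pos [ 631.3 -150.6  227.5] shift [-2.2  1.3 69.5] turn [-0.001 -0.001  0.009] F [ 0.6  1.  -2.2] w 0.38 g 60.1
```

Scaled: 68 mm is 0.136, 65 mm is 0.13.

```bash

echo '[[-0.002,0.002,0.04,0,0,0],[-0.004,0.002,0.08,0,0,0],[-0.004,0.002,0.11,0,0,0],[-0.004,0.002,0.13,0,0,0],[-0.004,0.002,0.136,0,0,0]]' > next.json && python3 -m pendant next.json >/dev/null
echo '[[0,0,0,0,0,0],[0,0,0.002,0,0,0],[0,0,0.004,0,0,0],[0,0,0.006,0,0,0],[0,0,0.006,0,0,0]]' > next.json && python3 -m pendant next.json
python3 to.py 632.5 -152.7 156
```

```text
time: 5.08
tool_pos: [633.0, -153.3, 157.9]
orientation: [0.704, 0.71, 0.0, 0.0]
wrist_force: [0.1, 0.1, -1.6]
width: 0.371
grasp_force: 60.1
t 5.08 pos [ 633.  -153.3  157.9] shift [ 0.6 -0.5  1.9] turn [0.001 0.    0.009] F [ 0.1  0.1 -1.6] w 0.37 g 60.1
```

```bash

echo '[[0,0,0.0014,0,0,0],[0,0,0.0028,0,0,0],[0,0,0.0028,0,0,0]]' > next.json && python3 -m pendant next.json
echo '[[0,0,0.0014,0,0,0],[0,0,0.002,0,0,0],[0,0,0.002,0,0,0]]' > next.json && python3 -m pendant next.json
```

```text
time: 5.33
tool_pos: [632.7, -153.4, 156.1]
orientation: [0.704, 0.71, 0.0, 0.0]
wrist_force: [-0.7, -0.3, -0.4]
width: 0.373
grasp_force: 60.5
time: 5.58
tool_pos: [632.8, -153.4, 156.0]
orientation: [0.704, 0.71, 0.0, 0.001]
wrist_force: [-1.6, -0.4, 4.8]
width: 0.377
grasp_force: 60.8
```

Contact is made, at exactly the expected 156. Release, rise, and go to c.

```bash

echo '[[0,0,0,0,0,0],[0,0,0,0,0,0],[0,0,0,0,0,0],[0,0,0,0,0,0],[0,0,0,0,0,0]]' > next.json && python3 -m pendant next.json 1.0
echo '[[0,0,-0.03,0,0,0],[0,0,-0.08,0,0,0],[0,0,-0.13,0,0,0],[0,0,-0.15,0,0,0],[0,0,-0.15,0,0,0]]' > next.json && python3 -m pendant next.json
echo '[[0.018,-0.08,0,0,0,0],[0.036,-0.16,0,0,0,0],[0.054,-0.24,0,0,0,0],[0.07,-0.3,0,0,0,0],[0.072,-0.33,0,0,0,0]]' > next.json && python3 -m pendant next.json 
python3 - <<'E'
from h import *
im=robot.get_image("scene");W=pts(im);cv2.imwrite("pics/s2.png",im["image"][80:270,130:390])
E
python3 to.py 466.8 -116 124
```

```text
time: 6.0
tool_pos: [632.6, -153.2, 154.7]
orientation: [0.704, 0.71, -0.0, -0.0]
wrist_force: [-0.3, -0.7, 0.2]
width: 0.996
grasp_force: 0.0
time: 6.42
tool_pos: [634.5, -153.7, 233.0]
orientation: [0.704, 0.71, 0.002, 0.003]
wrist_force: [-0.3, -0.4, 0.5]
width: 1.004
grasp_force: 0.0
time: 6.83
tool_pos: [461.7, -117.1, 227.9]
orientation: [0.704, 0.71, -0.002, -0.003]
wrist_force: [-0.2, -0.4, 0.2]
width: 0.999
grasp_force: 0.0
t 6.88 pos [ 460.2 -117.3  228.2] shift [  1.1   7.4 104.1] turn [-0.007 -0.002  0.009] F [-3.6 -0.3 -0.1] w 1.0 g 0.0
```

View pics/s2.png

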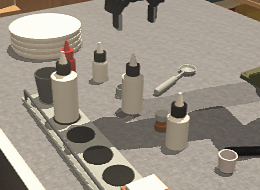

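The crop shows d upright on pad1, next to the steel cup, at about (65,95). Now c.

```bash

echo '[[0,0,0,0,0,0],[0,0,0,0,0,0],[0,0,0,0,0,0]]' > next.json && python3 -m pendant next.json >/dev/null
python3 to.py 466.8 -115.5 125
```

```text
t 7.13 pos [ 468.6 -119.   229.4] shift [  3.5  -1.8 104.4] turn [0.001 0.    0.009] F [-0.1 -0.1 -0.2] w 1.0 g 0.0
```

Scaled: 104 mm is 0.208, 95 mm is 0.19.

```bash

echo '[[0.006,-0.004,0.07,0,0,0],[0.006,-0.004,0.14,0,0,0],[0.006,-0.004,0.19,0,0,0],[0.006,-0.004,0.208,0,0,0],[0.006,-0.004,0.208,0,0,0]]' > next.json && python3 -m pendant next.json >/dev/null
echo '[[0,0,0,0,0,0],[0,0,0,0,0,0],[0,0,0,0,0,0],[0,0,0,0,0,0],[0,0,0,0,0,0]]' > next.json && python3 -m pendant next.json 0.2 60
echo '[[0,0,-0.03,0,0,0],[0,0,-0.08,0,0,0],[0,0,-0.13,0,0,0],[0,0,-0.15,0,0,0],[0,0,-0.15,0,0,0]]' > next.json && python3 -m pendant next.json 
python3 to.py 638.8 -70 195
```

```text
time: 7.97
tool_pos: [466.4, -116.1, 127.6]
orientation: [0.704, 0.71, 0.001, 0.001]
wrist_force: [-1.5, 0.1, 3.9]
width: 0.367
grasp_force: 59.1
time: 8.38
tool_pos: [467.4, -116.3, 204.2]
orientation: [0.704, 0.71, 0.002, 0.003]
wrist_force: [-0.4, -0.5, -1.8]
width: 0.379
grasp_force: 59.9
t 8.38 pos [ 467.4 -116.3  204.2] shift [ 44.8 171.7  10.3] turn [0.006 0.002 0.009] F [-0.4 -0.5 -1.8] w 0.38 g 59.9
```

Scaled: 160 mm is 0.32, 135 mm is 0.27.

```bash

echo '[[0.04,0.06,0,0,0,0],[0.07,0.13,0,0,0,0],[0.09,0.2,0,0,0,0],[0.09,0.27,0,0,0,0],[0.09,0.32,0,0,0,0]]' > next.json && python3 -m pendant next.json >/dev/null
echo '[[0,0.02,0,0,0,0],[0,0.02,0,0,0,0],[0,0.02,0,0,0,0],[0,0.02,0,0,0,0]]' > next.json && python3 -m pendant next.json >/dev/null
python3 to.py 638.8 -70.3 140.5
```

```text
t 9.13 pos [633.3 -69.2 200. ] shift [-1.2  5.6 59.5] turn [-0.003 -0.     0.009] F [-0.7  0.2 -1.7] w 0.37 g 60.1
```

Scaled: 59 mm is 0.118, 58 mm is 0.116.

```bash

echo '[[-0.002,0.004,0.04,0,0,0],[-0.002,0.004,0.08,0,0,0],[-0.002,0.004,0.104,0,0,0],[-0.002,0.004,0.116,0,0,0],[-0.002,0.004,0.118,0,0,0]]' > next.json && python3 -m pendant next.json >/dev/null
echo '[[0,0,0,0,0,0],[0,0,0,0,0,0]]' > next.json && python3 -m pendant next.json >/dev/null
python3 to.py 638.8 -70.3 138.6
```

```text
t 9.72 pos [637.2 -70.3 143.1] shift [0.  1.6 4.5] turn [0.002 0.    0.009] F [ 0.8  0.7 -1. ] w 0.37 g 60.2
```

Scaled: 3 mm is 0.006, 1.5 mm is 0.003.

```bash

echo '[[0,0.002,0.003,0,0,0],[0,0.002,0.006,0,0,0],[0,0.002,0.006,0,0,0],[0,0.002,0.006,0,0,0]]' > next.json && python3 -m pendant next.json
echo '[[0,0,0.0014,0,0,0],[0,0,0.0028,0,0,0],[0,0,0.0028,0,0,0]]' > next.json && python3 -m pendant next.json
```

```text
time: 10.05
tool_pos: [638.0, -70.1, 139.1]
orientation: [0.704, 0.71, 0.0, 0.0]
wrist_force: [-0.9, -0.4, -1.8]
width: 0.374
grasp_force: 60.2
time: 10.3
tool_pos: [638.1, -70.2, 138.7]
orientation: [0.704, 0.71, 0.0, 0.0]
wrist_force: [-2.0, -0.0, 5.0]
width: 0.368
grasp_force: 60.7
```

Scaled: -160 mm is -0.32, -130 mm is -0.26.

```bash

echo '[[0,0,0,0,0,0],[0,0,0,0,0,0],[0,0,0,0,0,0],[0,0,0,0,0,0],[0,0,0,0,0,0]]' > next.json && python3 -m pendant next.json 1.0
echo '[[0,0,-0.03,0,0,0],[0,0,-0.08,0,0,0],[0,0,-0.13,0,0,0],[0,0,-0.14,0,0,0],[0,0,-0.14,0,0,0]]' > next.json && python3 -m pendant next.json
echo '[[0.05,-0.06,0,0,0,0],[0.1,-0.13,0,0,0,0],[0.16,-0.2,0,0,0,0],[0.22,-0.26,0,0,0,0],[0.254,-0.32,0,0,0,0]]' > next.json && python3 -m pendant next.json >/dev/null
echo '[[0.016,-0.02,0,0,0,0],[0.016,-0.02,0,0,0,0],[0.016,-0.02,0,0,0,0],[0.016,-0.02,0,0,0,0]]' > next.json && python3 -m pendant next.json >/dev/null
python3 to.py 468.5 65.3 105
```

```text
time: 10.72
tool_pos: [637.9, -70.2, 137.4]
orientation: [0.704, 0.71, -0.0, -0.0]
wrist_force: [0.8, 0.2, 0.0]
width: 0.997
grasp_force: 0.0
time: 11.13
tool_pos: [639.5, -70.4, 209.9]
orientation: [0.704, 0.71, 0.002, 0.002]
wrist_force: [1.1, -0.9, -1.0]
width: 1.002
grasp_force: 0.0
t 11.88 pos [467.9  62.9 207.2] shift [  2.4   0.5 102.2] turn [0.001 0.    0.009] F [0.1 0.5 0.4] w 1.0 g 0.0
```

Scaled: 102 mm is 0.204, 93 mm is 0.186.

```bash

echo '[[0.004,0,0.07,0,0,0],[0.004,0,0.14,0,0,0],[0.004,0,0.186,0,0,0],[0.004,0,0.204,0,0,0],[0.004,0,0.204,0,0,0]]' > next.json && python3 -m pendant next.json >/dev/null
echo '[[0,0,0,0,0,0],[0,0,0,0,0,0],[0,0,0,0,0,0],[0,0,0,0,0,0],[0,0,0,0,0,0]]' > next.json && python3 -m pendant next.json 0.2 60
echo '[[0,0,-0.03,0,0,0],[0,0,-0.08,0,0,0],[0,0,-0.12,0,0,0],[0,0,-0.14,0,0,0],[0,0,-0.14,0,0,0]]' > next.json && python3 -m pendant next.json 
python3 to.py 644 17.5 175
```

```text
time: 12.72
tool_pos: [467.8, 65.4, 107.1]
orientation: [0.704, 0.71, 0.001, 0.001]
wrist_force: [-0.2, 0.2, 3.3]
width: 0.371
grasp_force: 59.1
time: 13.13
tool_pos: [468.8, 65.6, 178.5]
orientation: [0.704, 0.71, 0.002, 0.002]
wrist_force: [0.1, -0.8, -1.4]
width: 0.374
grasp_force: 59.7
t 13.13 pos [468.8  65.6 178.5] shift [-49.7 174.8   4.6] turn [ 0.006 -0.001  0.009] F [ 0.1 -0.8 -1.4] w 0.37 g 59.7
```

Scaled: 160 mm is 0.32, 135 mm is 0.27.

```bash

echo '[[-0.03,0.06,0,0,0,0],[-0.06,0.13,0,0,0,0],[-0.09,0.2,0,0,0,0],[-0.096,0.27,0,0,0,0],[-0.096,0.32,0,0,0,0]]' > next.json && python3 -m pendant next.json >/dev/null
echo '[[0,0.02,0,0,0,0],[0,0.03,0,0,0,0],[0,0.03,0,0,0,0],[0,0.03,0,0,0,0],[0,0.03,0,0,0,0]]' > next.json && python3 -m pendant next.json >/dev/null
python3 to.py 644 17.5 120
```

```text
t 13.97 pos [640.6  19.  175.2] shift [-1.5  3.5 55.2] turn [-0.002  0.     0.009] F [-0.2 -0.2 -1.7] w 0.37 g 59.9
```

Scaled: 54 mm is 0.108, 49 mm is 0.098.

```bash

echo '[[-0.002,0.004,0.04,0,0,0],[-0.002,0.004,0.076,0,0,0],[-0.002,0.004,0.098,0,0,0],[-0.002,0.004,0.108,0,0,0],[-0.002,0.004,0.108,0,0,0]]' > next.json && python3 -m pendant next.json >/dev/null
echo '[[0,0,0,0,0,0],[0,0,0,0,0,0],[0,0,0,0,0,0]]' > next.json && python3 -m pendant next.json >/dev/null
python3 to.py 644 17.5 118.1
```

```text
t 14.63 pos [644.9  17.9 122.7] shift [-0.4 -0.9  4.6] turn [ 0.002 -0.     0.009] F [-0.4 -0.5 -1.7] w 0.37 g 59.9
```

Scaled: 3.3 mm is 0.0066, 3 mm is 0.006.

```bash

echo '[[0,-0.002,0.003,0,0,0],[0,-0.002,0.006,0,0,0],[0,-0.002,0.0066,0,0,0],[0,-0.002,0.0066,0,0,0]]' > next.json && python3 -m pendant next.json
echo '[[0,0,0.0014,0,0,0],[0,0,0.0028,0,0,0],[0,0,0.0028,0,0,0]]' > next.json && python3 -m pendant next.json
```

```text
time: 14.97
tool_pos: [643.1, 17.9, 118.3]
orientation: [0.704, 0.71, 0.0, 0.0]
wrist_force: [-0.9, 0.3, -1.1]
width: 0.37
grasp_force: 60.2
time: 15.22
tool_pos: [643.1, 17.9, 118.2]
orientation: [0.704, 0.71, 0.0, 0.0]
wrist_force: [-2.2, -0.8, 6.6]
width: 0.37
grasp_force: 60.7
```

Scaled: -175 mm is -0.35, -140 mm is -0.28.

```bash

echo '[[0,0,0,0,0,0],[0,0,0,0,0,0],[0,0,0,0,0,0],[0,0,0,0,0,0],[0,0,0,0,0,0]]' > next.json && python3 -m pendant next.json 1.0
echo '[[0,0,-0.03,0,0,0],[0,0,-0.09,0,0,0],[0,0,-0.16,0,0,0],[0,0,-0.21,0,0,0],[0,0,-0.21,0,0,0]]' > next.json && python3 -m pendant next.json
echo '[[0,-0.07,0,0,0,0],[-0.02,-0.14,0,0,0,0],[-0.06,-0.2,0,0,0,0],[-0.12,-0.24,0,0,0,0],[-0.18,-0.28,0,0,0,0]]' > next.json && python3 -m pendant next.json >/dev/null
echo '[[-0.07,-0.024,0,0,0,0],[-0.14,-0.048,0,0,0,0],[-0.21,-0.072,0,0,0,0],[-0.28,-0.09,0,0,0,0],[-0.35,-0.1,0,0,0,0]]' > next.json && python3 -m pendant next.json >/dev/null
echo '[[-0.06,0,0,0,0,0],[-0.104,0,0,0,0,0],[-0.11,0,0,0,0,0],[-0.11,0,0,0,0,0],[-0.11,0,0,0,0,0]]' > next.json && python3 -m pendant next.json >/dev/null
python3 to.py 452.3 -301.8 86
```

```text
time: 15.63
tool_pos: [643.0, 17.8, 116.5]
orientation: [0.704, 0.71, -0.0, -0.0]
wrist_force: [0.1, 0.5, 0.8]
width: 0.997
grasp_force: 0.0
time: 16.05
tool_pos: [646.4, 18.0, 228.3]
orientation: [0.704, 0.71, 0.004, 0.004]
wrist_force: [1.2, 0.7, 0.2]
width: 1.0
grasp_force: 0.0
t 17.3 pos [ 455.6 -303.1  221.3] shift [  1.2  -3.2 135.3] turn [-0.001 -0.001  0.009] F [-0.6  0.5 -0. ] w 1.0 g 0.0
```

Scaled: 135 mm is 0.27, 130 mm is 0.26.

```bash

echo '[[0.002,-0.004,0.08,0,0,0],[0.002,-0.004,0.16,0,0,0],[0.002,-0.004,0.224,0,0,0],[0.002,-0.004,0.26,0,0,0],[0.002,-0.004,0.27,0,0,0]]' > next.json && python3 -m pendant next.json >/dev/null
echo '[[0,0,0,0,0,0],[0,0,0,0,0,0]]' > next.json && python3 -m pendant next.json 
echo '[[0,0,0,0,0,0],[0,0,0,0,0,0],[0,0,0,0,0,0],[0,0,0,0,0,0],[0,0,0,0,0,0]]' > next.json && python3 -m pendant next.json 0.2 60
echo '[[0,0,-0.03,0,0,0],[0,0,-0.1,0,0,0],[0,0,-0.18,0,0,0],[0,0,-0.25,0,0,0],[0,0,-0.3,0,0,0]]' > next.json && python3 -m pendant next.json 
python3 to.py 643 97.7 220
```

```text
time: 17.88
tool_pos: [454.7, -302.3, 87.7]
orientation: [0.703, 0.711, 0.0, 0.0]
wrist_force: [0.2, -0.7, 0.5]
width: 1.001
grasp_force: 0.0
time: 18.3
tool_pos: [454.3, -303.4, 88.0]
orientation: [0.704, 0.71, -0.0, 0.001]
wrist_force: [-1.5, 0.5, 4.0]
width: 0.372
grasp_force: 58.9
time: 18.72
tool_pos: [454.6, -303.4, 240.4]
orientation: [0.704, 0.71, 0.0, 0.002]
wrist_force: [1.4, -0.1, -0.8]
width: 0.374
grasp_force: 59.6
t 18.72 pos [ 454.6 -303.4  240.4] shift [399.5 191.8  20.1] turn [0.003 0.002 0.009] F [ 1.4 -0.1 -0.8] w 0.37 g 59.6
```

Scaled: 168 mm is 0.336, 130 mm is 0.26.

```bash

echo '[[0.04,0,0,0,0,0],[0.11,0,0,0,0,0],[0.184,0,0,0,0,0],[0.26,0,0,0,0,0],[0.336,0,0,0,0,0]]' > next.json && python3 -m pendant next.json >/dev/null
echo '[[0.076,0,0,0,0,0],[0.152,0.01,0,0,0,0],[0.228,0.03,0,0,0,0],[0.3,0.06,0,0,0,0],[0.36,0.11,0,0,0,0]]' > next.json && python3 -m pendant next.json >/dev/null
echo '[[0.04,0.06,0,0,0,0],[0.08,0.12,0,0,0,0],[0.1,0.18,0,0,0,0],[0.102,0.23,0,0,0,0],[0.102,0.266,0,0,0,0]]' > next.json && python3 -m pendant next.json >/dev/null
echo '[[0,0,0.04,0,0,0],[0,0,0.08,0,0,0],[0,0,0.12,0,0,0],[0,0,0.15,0,0,0],[0,0,0.15,0,0,0]]' > next.json && python3 -m pendant next.json >/dev/null
python3 to.py 643 96.5 101
```

```text
t 20.38 pos [635.8  97.3 157.8] shift [-0.8  7.6 56.8] turn [-0.007  0.001  0.009] F [-0.8  0.  -1.4] w 0.37 g 59.8
```

Scaled: 54 mm is 0.108, 49 mm is 0.098.

```bash

echo '[[-0.002,0.006,0.04,0,0,0],[-0.002,0.006,0.076,0,0,0],[-0.002,0.006,0.098,0,0,0],[-0.002,0.006,0.108,0,0,0],[-0.002,0.006,0.108,0,0,0]]' > next.json && python3 -m pendant next.json >/dev/null
echo '[[0,0,0,0,0,0],[0,0,0,0,0,0],[0,0,0,0,0,0]]' > next.json && python3 -m pendant next.json >/dev/null
python3 to.py 643 96.5 99
```

```text
t 21.05 pos [642.3  97.  109.2] shift [-0.5  0.7 10.2] turn [ 0.002 -0.     0.009] F [-0.3  0.  -0.7] w 0.37 g 59.8
```

Scaled: 9 mm is 0.018, 8 mm is 0.016.

```bash

echo '[[0,0.002,0.006,0,0,0],[0,0.002,0.012,0,0,0],[0,0.002,0.016,0,0,0],[0,0.002,0.018,0,0,0],[0,0.002,0.018,0,0,0]]' > next.json && python3 -m pendant next.json
echo '[[0,0,0.0014,0,0,0],[0,0,0.0028,0,0,0],[0,0,0.0028,0,0,0]]' > next.json && python3 -m pendant next.json
```

```text
time: 21.47
tool_pos: [642.3, 96.9, 99.1]
orientation: [0.704, 0.71, 0.0, -0.0]
wrist_force: [-0.5, 0.1, 3.3]
width: 0.369
grasp_force: 59.9
time: 21.72
tool_pos: [642.4, 96.9, 99.0]
orientation: [0.704, 0.71, 0.0, 0.0]
wrist_force: [-3.5, -0.7, 8.7]
width: 0.369
grasp_force: 60.7
```

Release, rise and back off, then check the result.

Scaled: -180 mm is -0.36, -150 mm is -0.3.

```bash

echo '[[0,0,0,0,0,0],[0,0,0,0,0,0],[0,0,0,0,0,0],[0,0,0,0,0,0],[0,0,0,0,0,0]]' > next.json && python3 -m pendant next.json 1.0
echo '[[0,0,-0.03,0,0,0],[0,0,-0.09,0,0,0],[0,0,-0.16,0,0,0],[0,0,-0.23,0,0,0],[0,0,-0.28,0,0,0]]' > next.json && python3 -m pendant next.json >/dev/null
echo '[[0.02,-0.08,0,0,0,0],[0.04,-0.16,0,0,0,0],[0.08,-0.24,0,0,0,0],[0.14,-0.3,0,0,0,0],[0.2,-0.36,0,0,0,0]]' > next.json && python3 -m pendant next.json >/dev/null
echo '[[0.06,-0.06,0,0,0,0],[0.12,-0.12,0,0,0,0],[0.18,-0.16,0,0,0,0],[0.18,-0.16,0,0,0,0],[0.18,-0.16,0,0,0,0]]' > next.json && python3 -m pendant next.json
python3 - <<'E'
from h import *
from scipy.optimize import least_squares
B=dict(d=(632.5,-154,60,120),c=(639,-70.5,54,100),b=(644,17.5,49,80),a=(643,97.7,44,60))
for n in("scene","top"):
  im=robot.get_image(n);V=pts(im);W=V.reshape(-1,3)
  cv2.imwrite(f"pics/end_{n}.png",cv2.resize(im["image"],(768,576)))
  for k,(x,y,dm,h) in B.items():
    r=np.hypot(W[:,0]-x,W[:,1]-y);o=[]
    for lo,hi,R in((22,h,dm/2),(h+13,h+32,17)):
      q=W[(r<dm/2+12)&(W[:,2]>lo)&(W[:,2]<hi)]
      f=least_squares(lambda p:np.hypot(q[:,0]-p[0],q[:,1]-p[1])-R,(x,y),loss="soft_l1",f_scale=2)
      o.append((f.x-[x,y]).round(1).tolist())
    print(n,k,"off pad: body,collar",o,"top",np.nanmax(W[r<25][:,2]).round())
  for d in robot.trace(im,"dip_cup")[:2]: print("dip",round(d["p"],2),np.nanmean(V[d["mask"]],0).round())
E
```

```text
time: 22.13
tool_pos: [642.3, 96.8, 97.0]
orientation: [0.704, 0.71, -0.0, -0.0]
wrist_force: [0.9, -1.0, -0.3]
width: 1.0
grasp_force: 0.0
time: 23.38
tool_pos: [382.7, 282.8, 237.5]
orientation: [0.702, 0.712, 0.0, 0.0]
wrist_force: [0.3, -0.5, -0.8]
width: 0.999
grasp_force: 0.0
scene d off pad: body,collar [[-1.7, -1.6], [-1.3, -1.6]] top 185.0
scene c off pad: body,collar [[-1.9, -0.4], [-1.7, -0.3]] top 164.0
scene b off pad: body,collar [[-1.6, -0.6], [-1.4, 0.0]] top 144.0
scene a off pad: body,collar [[-3.7, 0.2], [-3.5, 0.1]] top 125.0
dip 0.6 [436. 193.  24.]
top d off pad: body,collar [[0.4, -1.0], [-0.0, -0.9]] top 185.0
top c off pad: body,collar [[0.3, 0.3], [-0.0, 0.2]] top 165.0
top b off pad: body,collar [[0.6, 0.5], [0.1, 0.3]] top 145.0
top a off pad: body,collar [[-1.5, 1.1], [-1.8, 1.0]] top 125.0
dip 0.51 [435. 194.  18.]
```

View pics/end_scene.png

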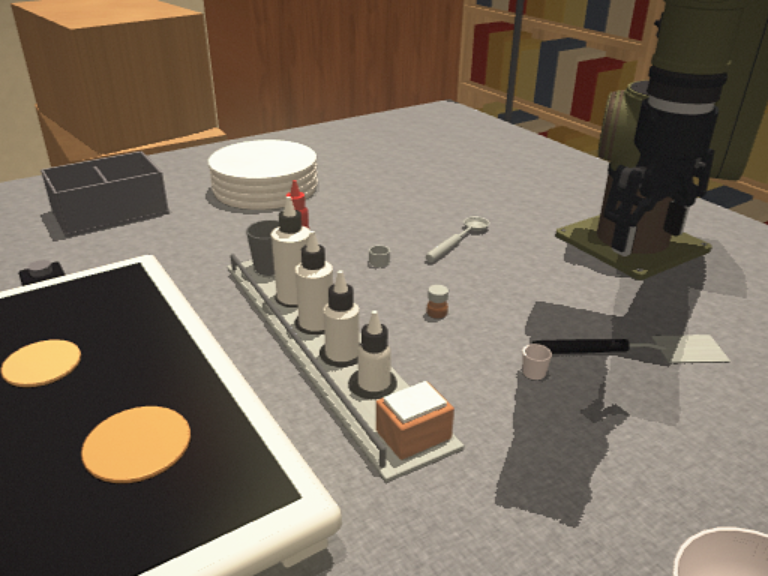

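The picture shows all four bottles upright on their pads, largest at (291,262) by the cup down to smallest at (375,358) by the napkin box. All are within 4 mm of centre, and the dip cup at (537,361) has not moved.

```bash
python3 -c "
from cell import robot
print(robot.job_done())"
```

```text
the job is handed in; nothing more can be done
None
```

The job is handed in: all four bottles stand upright on their pads in size order, largest by the steel cup, each measured within about 4 mm of centre, and the dip cup was not moved; the hand-in returned no verdict.

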